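Leak-check a filter capsule with the snap-fit hand gauge

TASK

Leak-check the filter capsule: stand it upright on the test nest, pushed back against both faces of the V stop with its leaning nipple pointing straight out of the V's open side, and let go of it. Then take the hand gauge from its stand, press its coupler squarely onto the nipple until it snaps home, and push on along the nipple against the gauge's spring, clearly past half of the spring stroke, for at least three seconds. Finish still gripping the gauge and holding it pressed like that, with the capsule in its place; leave the timer, the canister and the tape roll where they are.

Things in the scene. Friction and masses are not known exactly. Their poses are not given: they have to be found in the camera images.
- capsule: Filter capsule: loose white plastic can standing upright, 56 mm across, straight sides 74 mm high, 0.4 to 0.65 kg. Origin at the centre of its underside, z up. A steel ball-headed test nipple on its top leans 25 degrees from upright towards the capsule's own -x; the nipple's highest point is 108 mm above the underside. Grasp round the sides, 55 to 62 mm above the underside.
- nipple (a point): Root of the steel test nipple, at the top face of its 22 mm wide boss: 84 mm above the capsule's underside and 16.6 mm to its -x side. z points out along the nipple's axis (25 degrees from upright, towards the capsule's -x), y is the capsule's y. Measured along this z: a neck 9 mm across, then a ball 14 mm across with its centre at 19 mm and its top at 26 mm.
- nest: Test nest, fixed: aluminium plate 124 (x) by 116 (y) by 8 mm with a grey upright V stop on it, 34 mm high (top 42 mm above the bench), two faces meeting at 90 degrees, open towards the nest's own -x, roughly towards the robot. Origin at the centre of the plate's underside, z up.
- seat (a point): Point on the top face of the nest's plate, 8 mm above the bench, where the centre of the capsule's underside lies when its side touches both faces of the V. Axes as the nest's: -x points straight out of the open side, +x into the V; the corner of the V lies 40 mm from here along +x, and each face is about 45 mm long.
- stand: Parking stand, fixed to the bench: round aluminium tube 41 mm across, 46 mm high, on a 75 mm foot, with a 30 mm bore in which the gauge's coupler hangs. Origin at the centre of its underside, z up.
- gauge: Hand gauge, 0.3 kg, hanging loose, upright in the stand. z runs up its axis from coupler to dial; origin on the axis at the coupler's mouth, spring at rest. Along z: steel coupler 26 mm across from 0 to 30 mm, stem, round black collar 44 mm across 42 to 48, black hexagonal grip 32 mm over flats (two along its x) 48 to 98, dial head to 106. Grasp the grip just above the collar.
- coupler_mouth (a point): Centre of the coupler's mouth at its lower end; travels with the coupler. z runs towards the dial. The mouth is 24 mm wide, narrows within 6 mm to a 17 mm bore, 23 mm deep, with four sprung latch balls 10 mm inside. Pressed over the nipple's ball (about 7 N) they snap behind it and draw it in; fully home the mouth stands 2 to 3 mm above point nipple along the nipple's z.
- coupler (a joint): Spring stroke of the gauge: 0 m at rest, growing to 0.010 m as the grip is pushed down over the coupler. The spring takes 10 N to start and 15 N at full stroke, so the coupler snaps onto the nipple first and the stroke follows.
- bench_timer: Small white bench timer lying on the bench at the left, farther back than the nest, 62x62x22 mm; a bystander. Origin at the centre of its underside.
- bare_canister: Bystander: upright white canister with a pink barbed screw cap, 59 mm across and 162 mm tall, far left, near the hand sealer. Origin at the centre of its underside.
- tape: Bystander: roll of brown packing tape lying flat, 87 mm across, 18 mm thick, to the right of the nest. Origin at the centre of its underside.
Mind the look-alikes: they are no part of the job. Leave any red look-alike of the capsule alone.

How it is judged:
On the way, in this order (a step that is already met when the one before it is completed fails the run):
1. the capsule stands in the V of the nest, nipple pointing out, and the fingers have let go of it (horizontal distance between capsule and seat below 0.005 m and z of capsule in the frame of seat below 0.003 m and angle between capsule's own z axis and vertical below 0.06 rad and angle between the x axis of capsule and the x axis of nest, either way round below 0.25 rad and x of nipple in the frame of seat below -0.005 m and contact force between the fingers and capsule below 0.2 N), for 0.2 s.
2. the coupler is snapped home squarely on the nipple and pressed past half its spring stroke for three seconds (horizontal distance between capsule and seat below 0.005 m and z of capsule in the frame of seat below 0.003 m and angle between capsule's own z axis and vertical below 0.06 rad and angle between the x axis of capsule and the x axis of nest, either way round below 0.25 rad and x of nipple in the frame of seat below -0.005 m and z of coupler_mouth in the frame of nipple between -0.001 and 0.0055 m and distance between coupler_mouth and nipple below 0.0065 m and angle between the z axis of coupler_mouth and the z axis of nipple, either way round below 0.1 rad and value of joint coupler above 0.005 m and contact force between the fingers and gauge above 2 N), for 2.7 s.
At the end, for the whole second after the job is handed in: Capsule upright on the nest within 5 mm of the seat, nipple out of the V within 0.25 rad; coupler home on the nipple (mouth under 5.5 mm above its root, axes within 0.1 rad), held 2.7 s or more with the spring stroke over 5 mm, and still so at the end, the fingers gripping the gauge (all of step 2); the arm keeps its last pose, push and grip.
It fails at once if the capsule is knocked over (angle between capsule's own z axis and vertical above 0.5 rad).
It fails at once if a bystander (timer, canister or tape roll) is shifted by more than 3 cm (distance of any of bench_timer, bare_canister, tape from where it was at the start of the episode above 0.03 m).
It also fails if it takes over 69 s, if anything falls off the work surface, if the arm or the gripper's body presses on something with over 40 N, if the wrist force passes 120 N, or if a joint passes its speed limit or range.

ROBOT

A 6-joint arm with a two-finger parallel gripper is mounted at the origin on a cart in front of the work surface, level with it; the furniture and walls round the work are solid. World frame = base frame: x ahead of the robot, y to its left, z up, the work surface at z = 0. Lengths are in m, angles in rad, forces in N, time in s.
With the tool pointing down it reaches from about 0.375 to 0.9 m from the base axis. Payload 3.1 kg.
Tool frame: the origin (TCP) lies at the very end of the fingers, on their centre line; the grasp point (between the pads) lies 19 mm behind it (manip.hold_point_z is the distance from the TCP to the grasp point, in m); y points along the fingers, z is the direction in which the jaws open and shut, and the axes are right-handed (so a half turn about y gives the same grasp; the last joint's range is limited). The gripper opens to 85 mm and grips with 20 to 120 N. Pads are 22 mm wide; open, the fingers measure 114 mm over their backs; the gripper's body (76 mm by 85 mm) begins 54 mm behind the grasp point. The pads swing forward as they close: fully open they stand 13 mm farther back than shut.
Start: joints at [0.923, 0.527, 1.433, -0, 1.181, -0.178], TCP at [0.282, 0.558, 0.231] pointing down, gripper open.
Joint ranges: [-3.08, 3.08], [-0.75, 2.2], [0.22, 2.44], [-1.43, 4.57], [0, 2.65], [-2.85, 2.85]. Speed limits (rad/s): [2.79, 2.79, 3.14, 3.14, 3.14, 3.14].

INTERFACE

Orientations are given as a unit quaternion [x, y, z, w].
In Python, from station import manip, eyes, workorder gives the robot as it stands. The module is installed in compiled form; this text tells all that it offers.
- The arm moves only by the shell command python3 -m jog 'ROWS' [OPENING] [FORCE]. ROWS is JSON, a list of rows, each a list of 2 entries, a list of its own where there are three numbers: the shift along the tool's x, y, z in cm, then the turn about the tool's y in rad. A call has 1 to 20 rows; each row is the pose to reach, as a shift and turn from the pose commanded when the call began, along the tool's axes at that moment; what a row does not reach only later rows make up. A row lasts 1/12 s, in which the tool goes at most 41.7 mm and 7.16 degrees, less where a joint would pass 70% of its speed; a pose out of reach is approached as far as the arm can. A call with a gripper value outside its range is refused whole. OPENING is the finger opening in cm, from 0 to 8.54, set as the call begins (- or left out, the last holds). The fingers move at their own pace and stop on an object; FORCE is the grip in N (left out, the last holds). Time passes only in rows, so rows that repeat a pose let the fingers close. It gives the time, the measured TCP pose, the force and the opening at its end, in the units of the state.
- manip.sense(): the state, without advancing time (a new reading comes with each control period).
- eyes.snapshot(name): name is "scene" or "side" or "wrist"; returns a dict with "frame" (400x640x3 uint8, red, green, blue), "vfov" (degrees; the focal length in pixels is half the picture's height over the tangent of half this angle, whatever the lens; pixels are square), "cx", "cy" (the principal point, pixels), "rvec" (rotation vector, rad) and "tvec" (3), from world to camera coordinates, as OpenCV has them. Camera axes: x right, y down, z forward; pixel columns grow to the right and rows downward; lengths in m; the calibration is good to about 2 mm. A picture is of the moment at which its call begins. There is no depth.
- workorder.sign_off(): hands the job in, once; it reports no verdict.
The state is a dict: "t": time; "q": joint angles; "qd": joint speeds; "tau": joint torques, N m; "tcp_pos": TCP position; "tool_rot": TCP orientation; "force": force on the tool from outside, world axes, zero at the start; "ft_torque": the same for the moment, N m; "finger_gap": opening from 0.0 (shut) to 1.0 (fully open).
Only numpy, scipy, OpenCV 4.12 (cv2) and the standard library are available. Lean on these libraries where they do the work, as an engineer would, in place of code of your own. Each camera call takes 0.05 s, during which the arm holds its last target. There are 200 camera calls.

## Working session

There is one attempt and no reset: what is moved stays moved. The work goes in short steps, Python scripts to look and compute and a shell command to move; the robot and the scene stay as the last step left them, time stands still between calls to the robot, and variables do not carry over. Pictures are saved under pics/ and viewed, about 8 in all and at most 12, crops included, and the job is handed in when it is done.

```bash
mkdir -p pics; cat > h.py <<'E'
import numpy as np, cv2
from station import manip, eyes, workorder
def cam(s):
    R=cv2.Rodrigues(np.array(s["rvec"],float))[0]; f=200/np.tan(np.radians(s["vfov"])/2)
    return R,np.array(s["tvec"],float),f,s["cx"],s["cy"]
def ray(s,u,v):
    R,t,f,cx,cy=cam(s); d=R.T@np.array([(u-cx)/f,(v-cy)/f,1]); return -R.T@t,d/np.linalg.norm(d)
def onz(s,u,v,z):
    c,d=ray(s,u,v); return c+d*(z-c[2])/d[2]
def proj(s,p):
    R,t,f,cx,cy=cam(s); q=R@np.asarray(p,float)+t; return np.array([f*q[0]/q[2]+cx,f*q[1]/q[2]+cy])
def tri(s1,a,s2,b):
    c1,d1=ray(s1,*a); c2,d2=ray(s2,*b)
    k=np.linalg.lstsq(np.c_[d1,-d2],c2-c1,rcond=None)[0]; p,q=c1+k[0]*d1,c2+k[1]*d2
    return (p+q)/2,np.linalg.norm(p-q)
def save(name,im,k=1):
    cv2.imwrite("pics/"+name,cv2.resize(im,None,fx=k,fy=k,interpolation=cv2.INTER_CUBIC)[:,:,::-1])
E
python3 - <<'E'
from h import *
import pickle
S={n:eyes.snapshot(n) for n in("scene","side","wrist")}
pickle.dump(S,open("s0.pkl","wb"))
for n in("scene","side"): save(n+"0.png",S[n]["frame"],1.25)
from scipy.spatial.transform import Rotation as Ro
m=manip.sense();print(m["tcp_pos"],Ro.from_quat(m["tool_rot"]).as_matrix().round(3),manip.hold_point_z,m["finger_gap"],m["force"])
for n in S: R,t,f,cx,cy=cam(S[n]); print(n,(-R.T@t).round(3),R[2].round(2),f,cx,cy)
E
```

```text
[0.28201626 0.55712102 0.2305423 ] [[ 0.892 -0.001  0.452]
 [-0.452 -0.001  0.892]
 [-0.    -1.    -0.002]] 0.0187 0.9990207087107569 [ 0.48328024 -1.32878088 -0.06923024]
scene [ 0.049 -0.252  0.632] [ 0.6   0.45 -0.66] 385.6822218301841 322.7983843304078 202.15653215791198
side [ 0.079 -0.691  0.593] [ 0.44  0.77 -0.46] 452.3579227871958 316.010021991013 194.3404792826571
wrist [0.219 0.59  0.372] [ 0.25 -0.13 -0.96] 331.51844079431135 321.7287572407529 201.29278150668029
```

View pics/scene0.png

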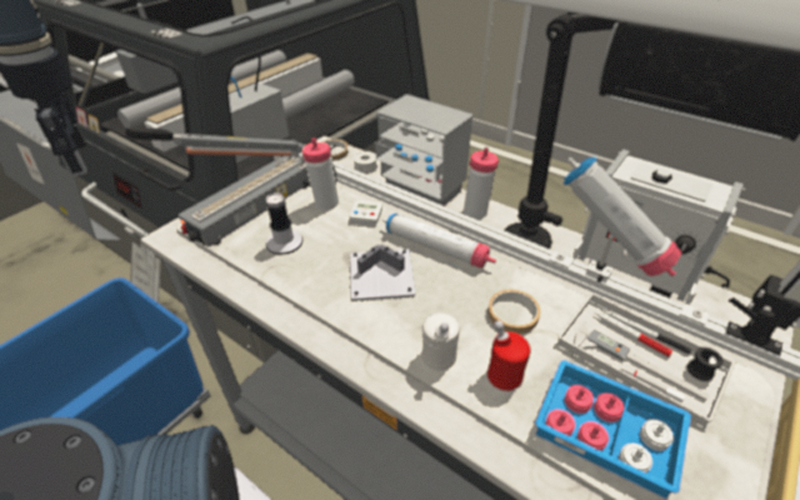

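View pics/side0.png

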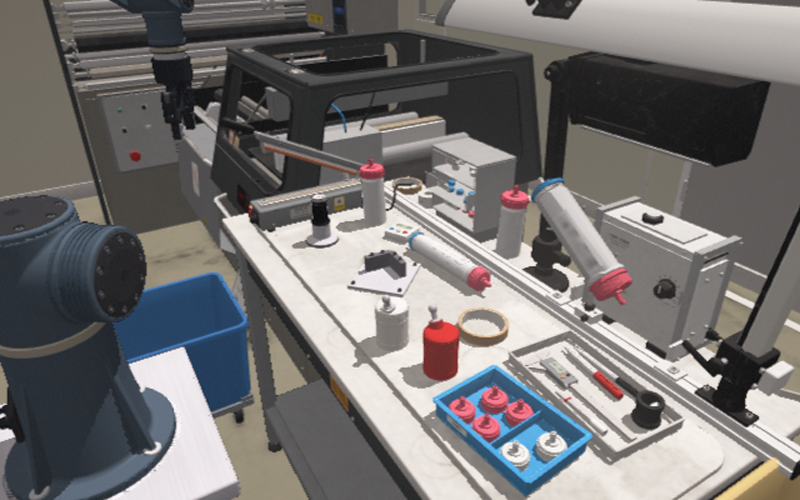

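Scene view (1.25× pixels): the capsule candidates are the white can at (440,340), the red look-alike at (508,362) and the white capped parts in the blue box at (640,455). I choose the white can. The nest is at (382,272), the gauge and stand at (281,222), the timer at (365,213), the canister at (319,175) and the tape at (514,310). I'll check these in one close crop.

```bash
python3 - <<'E'
from h import *
import pickle
S=pickle.load(open("s0.pkl","rb"))
def crop(n,u,v,w=66,h=50): return cv2.resize(S[n]["frame"][v-h//2:v+h//2+0,u-w//2:u+w//2],(396,300),interpolation=cv2.INTER_CUBIC)
A=np.vstack([np.hstack([crop("scene",352,268),crop("scene",305,216)]),np.hstack([crop("side",313,256),crop("side",308,217)])])
save("crop.png",A)
for n,p in(("scene",(352,288)),("scene",(305,218)),("scene",(226,192)),("side",(313,276))): print(n,onz(S[n],*p,0).round(3))
E
```

```text
scene [ 0.452 -0.022  0.   ]
scene [0.554 0.177 0.   ]
scene [0.511 0.401 0.   ]
side [ 0.45  -0.025  0.   ]
```

View pics/crop.png

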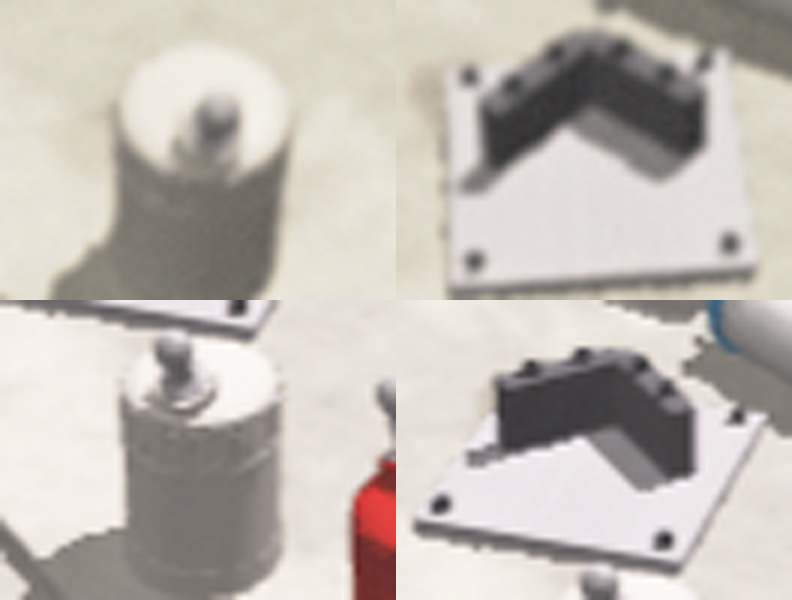

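The crops show the white can with its ball at scene crop (216,113) and side crop (174,350). The nest's V is open towards the lower left of the picture, and its four plate holes are visible. Next I triangulate these.

```bash
python3 - <<'E'
from h import *
import pickle
S=pickle.load(open("s0.pkl","rb")); a,b=S["scene"],S["side"]
P=lambda o,x,y,ox=0,oy=0:(o[0]+(x-ox+.5)/6-.5,o[1]+(y-oy+.5)/6-.5)
oc,od=(319,243),(280,231); na,nb=(272,191),(275,192)
print("ball",tri(a,P(oc,216,113),b,P(od,174,350,0,300)))
print("top",tri(a,P(oc,205,113),b,P(od,202,380,0,300)),onz(a,*P(oc,205,113),.075))
H=[onz(a,*P(na,x,y,396),.008) for x,y in((470,75),(705,62),(730,243),(475,262))]
print("holes",np.array(H).round(4),np.mean(H,0))
for h in H: print(proj(b,h),end=" ")
G=[onz(b,*P(nb,x,y,396,300),.008) for x,y in((441,504),(664,540),(737,416))]
print("\nside holes nl,nr,fr",np.array(G).round(4))
# gauge: dark pixels around
for s,c in((a,(226,180)),(b,(256,174))):
    f=s["frame"]; u,v=c; w=f[v-45:v+45,u-30:u+30].astype(int)
    save(("ga" if s is a else "gb")+".png",w.astype(np.uint8),5)
i=[cv2.imread(f"pics/{n}.png") for n in("ga","gb")]; cv2.imwrite("pics/g.png",np.hstack(i))
E
```

```text
ball (array([ 0.43870716, -0.03095735,  0.09967895]), np.float64(0.00011365406445814545))
top (array([ 0.45647647, -0.01713632,  0.07329314]), np.float64(0.0006129964048053467)) [ 0.45485273 -0.0179311   0.075     ]
holes [[0.5589 0.2465 0.008 ]
 [0.6217 0.1738 0.008 ]
 [0.5439 0.1049 0.008 ]
 [0.4799 0.176  0.008 ]] [0.55109947 0.17531744 0.008     ]
[297.42341007 205.67924647] [331.95576993 211.01875072] [319.77743303 231.64840871] [282.67974925 225.79588007] 
side holes nl,nr,fr [[0.4791 0.1777 0.008 ]
 [0.543  0.1058 0.008 ]
 [0.6208 0.175  0.008 ]]
```

View pics/g.png

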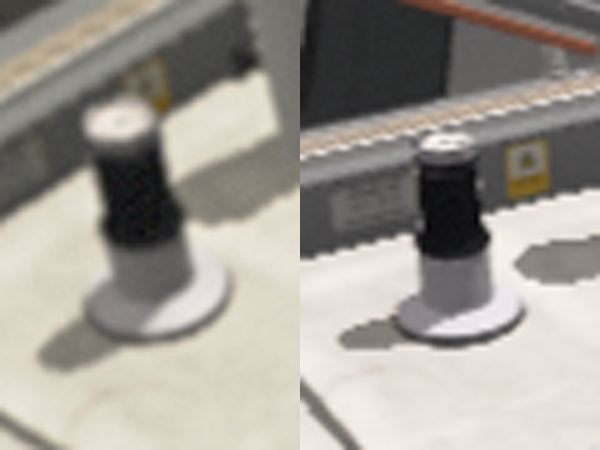

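```bash
python3 -m jog '[[[41.5,2,-43.4],1.946],[[41.5,2,-43.4],1.946],[[41.5,2,-43.4],1.946],[[41.5,2,-43.4],1.946],[[41.5,2,-43.4],1.946],[[41.5,2,-43.4],1.946],[[41.5,2,-43.4],1.946],[[41.5,2,-43.4],1.946],[[41.5,2,-43.4],1.946],[[41.5,2,-43.4],1.946],[[41.5,2,-43.4],1.946],[[41.5,2,-43.4],1.946],[[41.5,2,-43.4],1.946],[[41.5,2,-43.4],1.946],[[41.5,2,-43.4],1.946],[[41.5,2,-43.4],1.946],[[41.5,2,-43.4],1.946],[[41.5,2,-43.4],1.946],[[41.5,2,-43.4],1.946],[[41.5,2,-43.4],1.946]]' 8.54 20
python3 - <<'E'
from h import *
import pickle
from scipy.spatial.transform import Rotation as Ro
s=eyes.snapshot("wrist"); pickle.dump(s,open("w1.pkl","wb")); save("w1.png",s["frame"])
m=manip.sense(); M=Ro.from_quat(m["tool_rot"]).as_matrix(); print(m["t"],m["tcp_pos"],M.round(3),m["q"])
for p in((.4558,-.0175,.075),(.4387,-.031,.101)): print(proj(s,p))
S=pickle.load(open("s0.pkl","rb")); a,b=S["scene"],S["side"]
print("dial",tri(a,(220.2,159.4),b,(255.4,158)),"foot",onz(a,227.6,193,.003),onz(b,257.8,191.4,.003))
E
```

```text
t: 1.82
tcp_pos: [0.4561, -0.0162, 0.2113]
tool_rot: [-0.252, 0.661, -0.66, 0.252]
force: [-0.1, 1.2, 0.3]
finger_gap: 0.998
1.8667 [ 0.45613754 -0.01626403  0.21135279] [[-0.746 -0.     0.666]
 [-0.666  0.    -0.746]
 [ 0.    -1.    -0.   ]] [-2.81305231e-01  3.32831495e-01  1.86362232e+00  1.45651292e-05
  9.45378413e-01  5.60290738e-01]
[322.03101277 191.87909159]
[320.44989522 226.00351524]
dial (array([0.51147037, 0.39666875, 0.10253154]), np.float64(0.0006971391069710896)) foot [0.50826486 0.3918796  0.003     ] [0.50657368 0.38839914 0.003     ]
```

View pics/w1.png

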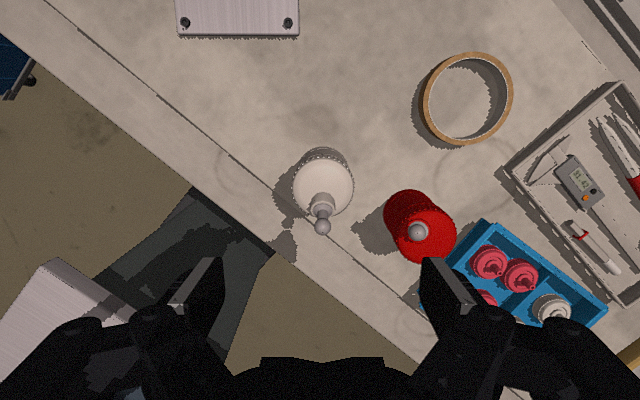

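The wrist view shows the white capsule, top disc at about (323,188) and ball at (322,227), and the red one clear at (418,230). I'll refine with a contour of the bright disc.

```bash
python3 - <<'E'
from h import *
import pickle
from scipy.spatial.transform import Rotation as Ro
s=pickle.load(open("w1.pkl","rb"))
m=manip.sense(); M=Ro.from_quat(m["tool_rot"]).as_matrix(); T=np.array(m["tcp_pos"])
g=cv2.cvtColor(s["frame"],cv2.COLOR_RGB2GRAY)[130:240,280:370]; k=(g>195).astype(np.uint8)
c=max(cv2.findContours(k,cv2.RETR_EXTERNAL,cv2.CHAIN_APPROX_NONE)[0],key=cv2.contourArea)
h=cv2.convexHull(c); (x,y),r=cv2.minEnclosingCircle(h); print("disc",x+280,y+130,r,cv2.boundingRect(h))
top=onz(s,x+280,y+130,.074); ball=onz(s,322.5,227,.101)
print("top",top,"ball",ball,"dist",np.linalg.norm((top-ball)[:2]),"yaw",np.degrees(np.arctan2(*(top-ball)[1::-1])))
print("tool delta cm",M.T@(top-T)*100)
h1=onz(s,185.5,23,.008);h2=onz(s,288,22.5,.008);print("holes",h1,h2)
E
```

```text
disc 347.0 168.0 9.999999747378752e-05 (67, 38, 1, 1)
top [ 0.48549887 -0.01951773  0.074     ] ball [ 0.43916531 -0.03281599  0.101     ] dist 0.048204181474882236 yaw 16.0140845164816
tool delta cm [-1.97434099 13.7345868   2.20175518]
holes [0.47937581 0.17498898 0.008     ] [0.54370656 0.10371572 0.008     ]
```

```bash
python3 - <<'E'
from h import *
import pickle
from scipy.spatial.transform import Rotation as Ro
s=pickle.load(open("w1.pkl","rb"))
m=manip.sense(); M=Ro.from_quat(m["tool_rot"]).as_matrix(); T=np.array(m["tcp_pos"])
g=cv2.GaussianBlur(cv2.cvtColor(s["frame"],cv2.COLOR_RGB2GRAY),(5,5),0)
print("col",g[185,286:300],g[185,346:362],"row",g[150:166,323])
for th in(165,172,180):
    k=(g[130:240,280:370]>th).astype(np.uint8)
    c=max(cv2.findContours(k,cv2.RETR_EXTERNAL,cv2.CHAIN_APPROX_NONE)[0],key=cv2.contourArea)
    print(th,cv2.boundingRect(c),cv2.contourArea(c))
top=onz(s,323.2,187.5,.074); ball=onz(s,322.5,227,.101)
print("top",top,"ball",ball,"dist",np.linalg.norm((top-ball)[:2]),"yaw",np.degrees(np.arctan2(*(top-ball)[1::-1])))
for p in(top,top+[.028*M[0,2],.028*M[1,2],0],top+[.028*M[0,0],.028*M[1,0],0],top-[.028*M[0,0],.028*M[1,0],0]): print(proj(s,p))
print("tool delta cm",M.T@(top-T)*100)
E
```

```text
col [ 85  85  86  87  87  91 106 131 150 159 163 167 170 174] [179 177 174 173 171 164 150 140 145 158 164 165 164 164 163 163] row [ 89  88  89  88  87  91 105 123 140 159 174 181 182 184 187 189]
165 (17, 30, 54, 48) 1688.5
172 (19, 30, 51, 46) 1481.0
180 (24, 31, 43, 26) 723.5
top [ 0.45920844 -0.01581475  0.074     ] ball [ 0.43916531 -0.03281599  0.101     ] dist 0.026282493642109935 yaw 40.30569443136123
[323.2 187.5]
[355.46305664 187.50170212]
[323.14837527 217.9863328 ]
[323.25455157 155.28526026]
tool delta cm [-0.26054645 13.73521211  0.17397432]
```

```bash
python3 -m jog '[[[-0.2,3,0.15],0],[[-0.2,6,0.15],0],[[-0.2,9,0.15],0],[[-0.2,12,0.15],0],[[-0.2,14,0.15],0],[[-0.2,15.5,0.15],0],[[-0.2,16.5,0.15],0],[[-0.2,17.1,0.15],0],[[-0.2,17.1,0.15],0],[[-0.2,17.1,0.15],0]]' 8.54 20
python3 -m jog '[[[0,0,0],0],[[0,0,0],0],[[0,0,0],0],[[0,0,0],0],[[0,0,0],0],[[0,0,0],0],[[0,0,0],0],[[0,0,0],0]]' 0 40
```

```text
t: 2.7
tcp_pos: [0.4591, -0.0166, 0.0404]
tool_rot: [0.252, -0.661, 0.661, -0.252]
force: [1.0, -0.3, 0.6]
finger_gap: 1.001
t: 3.37
tcp_pos: [0.4587, -0.0165, 0.0413]
tool_rot: [-0.251, 0.661, -0.661, 0.251]
force: [0.1, 2.0, 5.7]
finger_gap: 0.643
```

```bash
python3 -m jog '[[[0,-1,0],0],[[0,-3,0],0],[[0,-5,0],0],[[0,-7,0],0],[[-3,-7,-1.7],0],[[-6,-7,-3.4],0],[[-9,-7,-5],0],[[-12,-7,-6.7],0],[[-14.7,-7,-8.2],0],[[-14.7,-7,-8.2],0],[[-14.7,-7,-8.2],0],[[-14.7,-7,-8.2],0]]'
python3 - <<'E'
from h import *
import pickle
for n in("wrist","scene"):
    s=eyes.snapshot(n); pickle.dump(s,open(n[0]+"2.pkl","wb"))
    if n=="wrist": save("w2.png",s["frame"])
S=pickle.load(open("s0.pkl","rb"))["scene"]; print(onz(S,272+(588-396)/6,191+67/6,.042))
print(manip.sense()["tcp_pos"],manip.sense()["force"])
E
```

```text
t: 4.37
tcp_pos: [0.5131, 0.1419, 0.1099]
tool_rot: [-0.252, 0.661, -0.661, 0.251]
force: [-0.7, -0.5, -3.8]
finger_gap: 0.641
[0.5609415  0.18375847 0.042     ]
[0.51328023 0.14103724 0.11001592] [ 0.04555026  0.11572328 -4.089829  ]
```

View pics/w2.png

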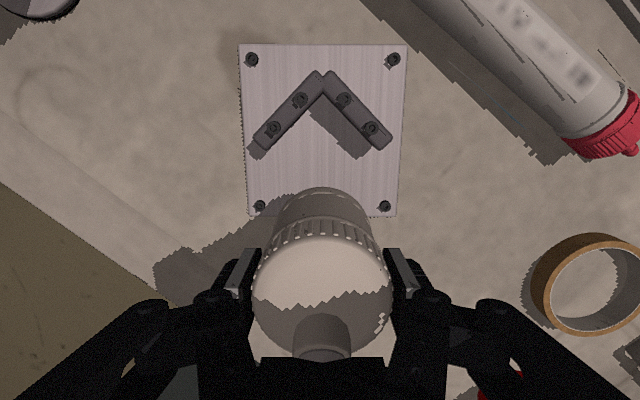

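The wrist view shows the capsule held with its nipple away from the V. The inner top corner of the V is at about (321,96), and the plate holes are at (252,59), (393,59), (385,206) and (260,206).

```bash
python3 - <<'E'
from h import *
import pickle
from scipy.spatial.transform import Rotation as Ro
s=pickle.load(open("w2.pkl","rb")); g=cv2.cvtColor(s["frame"],cv2.COLOR_RGB2GRAY).astype(int)
for r in(108,116,124): # inner edges per row between the arms
    print(r,g[r,290:360:2])
print("cols",{c:g[84:112,c].tolist() for c in(319,321,323)})
m=manip.sense(); M=Ro.from_quat(m["tool_rot"]).as_matrix(); T=np.array(m["tcp_pos"])
H=np.array([onz(s,*p,.008) for p in((252,59),(393,59),(385,206),(260,206))]); C=H.mean(0); print(H.round(4),C)
d=(H[0]+H[1]-H[2]-H[3]); th=np.arctan2(d[1],d[0]); print("yaw",np.degrees(th)); n=np.array([np.cos(th),np.sin(th),0])
V=onz(s,321,96,.042); seat=V-.04*n; print("V",V,"in nest",(V-C)@n,np.cross(n,V-C)[2],"seat",seat)
b=M@[0,0,0]; print("tool delta TCP->seat cm",M.T@(seat-T)*100, "tool yaw",np.degrees(np.arctan2(-M[1,0],-M[0,0])))
E
```

```text
108 [78 82 87 38 82 54 81 64 40 40 82 75 77 77 80 73 79 80 76 78 72 70 79 68
 29 38 44 80 84 78 77 82 81 83 84]
116 [ 80  82  81  63  54  44 150 151 148 152 109  77  78  78  78  80  77  83
  79  80  72  74  78  76  76  80  82  44  38  55  70  76  79  78  80]
124 [ 56  17 153 157 153 146 149 149 149 151 149 158 153 147 162  73  78  76
  82  77  70  73  74  80  78  78  70  76  79  84  85  37  45  63  74]
cols {319: [79, 83, 81, 80, 86, 81, 79, 65, 67, 53, 45, 33, 15, 52, 82, 83, 82, 77, 80, 79, 78, 76, 79, 78, 77, 76, 79, 78], 321: [76, 78, 78, 79, 77, 72, 67, 59, 49, 24, 27, 64, 79, 80, 77, 83, 79, 75, 78, 81, 79, 77, 80, 79, 77, 78, 76, 81], 323: [81, 77, 73, 70, 64, 58, 55, 46, 23, 17, 56, 86, 82, 84, 79, 80, 79, 76, 78, 77, 80, 75, 78, 79, 82, 81, 80, 79]}
[[0.5575 0.2445 0.008 ]
 [0.6213 0.1729 0.008 ]
 [0.5433 0.103  0.008 ]
 [0.4792 0.1749 0.008 ]] [0.55033574 0.1737863  0.008     ]
yaw 41.747249873759415
V [0.57037265 0.19302363 0.042     ] in nest 0.02775841944945155 0.0010112665548143024 seat [0.54052908 0.16638979 0.042     ]
tool delta TCP->seat cm [-3.73218015  6.79546504 -0.08155911] tool yaw 41.579841916217774
```

```bash
python3 -m jog '[[[-0.7,2,0.02],0],[[-1.4,4,0.02],0],[[-1.4,5,0.02],0],[[-1.4,5.8,0.02],0],[[-2,5.8,0.02],0],[[-2.5,5.8,0.02],0],[[-3,5.8,0.02],0],[[-3.3,5.8,0.02],0],[[-3.5,5.8,0.02],0],[[-3.5,5.8,0.02],0],[[-3.5,5.8,0.02],0]]'
python3 - <<'E'
from h import *
print(manip.sense()["force"])
E
python3 -m jog '[[[-0.1,0,0],0],[[-0.2,0,0],0],[[-0.3,0,0],0],[[-0.3,0,0],0],[[-0.3,0,0],0]]'
python3 -m jog '[[[0,0.1,0],0],[[0,0.2,0],0],[[0,0.2,0],0],[[0,0.2,0],0]]'
```

```text
t: 5.38
tcp_pos: [0.5407, 0.1654, 0.0527]
tool_rot: [0.251, -0.661, 0.661, -0.252]
force: [0.5, 0.3, -4.8]
finger_gap: 0.642
[ 0.51481362  0.3337138  -4.83065203]
t: 5.8
tcp_pos: [0.5429, 0.1672, 0.0523]
tool_rot: [0.251, -0.661, 0.661, -0.251]
force: [-0.5, -0.4, -5.1]
finger_gap: 0.643
t: 6.13
tcp_pos: [0.5428, 0.1671, 0.0502]
tool_rot: [-0.251, 0.661, -0.661, 0.251]
force: [0.0, 0.1, -3.4]
finger_gap: 0.641
```

```bash
python3 -m jog '[[[-0.1,0,0],0],[[-0.15,0,0],0],[[-0.2,0,0],0],[[-0.2,0,0],0],[[-0.2,0,0],0]]'; python3 -m jog '[[[-0.1,0,0],0],[[-0.15,0,0],0],[[-0.2,0,0],0],[[-0.2,0,0],0],[[-0.2,0,0],0]]'
```

```text
t: 6.55
tcp_pos: [0.5432, 0.1683, 0.0501]
tool_rot: [-0.252, 0.661, -0.661, 0.251]
force: [-2.4, -1.8, -3.3]
finger_gap: 0.641
t: 6.97
tcp_pos: [0.5434, 0.1685, 0.0502]
tool_rot: [0.254, -0.661, 0.661, -0.25]
force: [-6.0, -5.9, -1.1]
finger_gap: 0.646
```

```bash
python3 -m jog '[[[0,0.1,0],0],[[0,0.15,0],0],[[0,0.15,0],0],[[0,0.15,0],0]]'; python3 -m jog '[[[0,0.15,0],0],[[0,0.15,0],0],[[0,0.15,0],0],[[0,0.15,0],0],[[0,0.15,0],0],[[0,0.15,0],0]]' 8.54 20
python3 -m jog '[[[0,-2,0],0],[[0,-5,0],0],[[0,-8,0],0],[[0,-11,0],0],[[4,-12,0],0],[[8,-12,0],0],[[8,-12,0],0],[[8,-12,0],0]]'
python3 - <<'E'
from h import *
import pickle
a=[]
for n in("wrist","scene","side"):
    s=eyes.snapshot(n); pickle.dump(s,open(n+"3.pkl","wb")); f=s["frame"]
    p=proj(s,(.5435,.169,.06)).astype(int); print(n,p,manip.sense()["tcp_pos"])
    k=90 if n=="wrist" else 40; p=np.clip(p,k,[639-k,399-k]); a.append(cv2.resize(f[p[1]-k:p[1]+k,p[0]-k:p[0]+k],(266,266),interpolation=cv2.INTER_CUBIC)); print(p-k)
save("c3.png",np.hstack(a))
E
```

```text
t: 7.3
tcp_pos: [0.5434, 0.1685, 0.0495]
tool_rot: [0.254, -0.661, 0.661, -0.25]
force: [-7.4, -5.0, 5.4]
finger_gap: 0.641
t: 7.8
tcp_pos: [0.5464, 0.17, 0.0474]
tool_rot: [0.251, -0.661, 0.661, -0.252]
force: [-0.3, 0.7, -0.9]
finger_gap: 1.0
t: 8.47
tcp_pos: [0.4839, 0.1159, 0.1675]
tool_rot: [-0.251, 0.661, -0.661, 0.25]
force: [0.6, -0.6, 0.3]
finger_gap: 0.999
wrist [320  92] [0.48601349 0.11637303 0.1676532 ]
[230   2]
scene [304 202] [0.48711318 0.11669346 0.16763111]
[264 162]
side [306 201] [0.48750329 0.11690212 0.16750531]
[266 161]
```

View pics/c3.png

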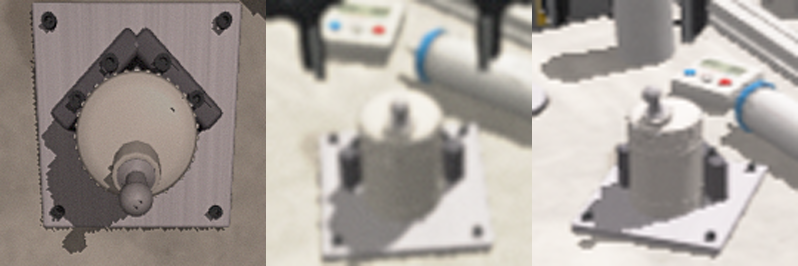

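The capsule is seated against both V faces with the nipple pointing out, in all three views. Now the gauge.

```bash
python3 -m jog '[[[0,-4,0],0],[[-3,-8,-3],0],[[-6,-9,-6],0],[[-9,-9,-9],0],[[-12,-9,-12],0],[[-15,-9,-15],0],[[-18,-9,-17.5],0],[[-20.1,-9,-19.1],0],[[-20.1,-9,-19.1],0],[[-20.1,-9,-19.1],0],[[-20.1,-9,-19.1],0],[[-20.1,-9,-19.1],0]]'
python3 - <<'E'
from h import *
import pickle
s=eyes.snapshot("wrist"); pickle.dump(s,open("w4.pkl","wb")); save("w4.png",s["frame"])
print(manip.sense()["tcp_pos"],manip.sense()["q"],proj(s,(.509,.393,.11)))
E
```

```text
t: 9.62
tcp_pos: [0.5093, 0.3921, 0.2569]
tool_rot: [0.252, -0.661, 0.661, -0.251]
force: [0.4, 0.2, 0.1]
finger_gap: 1.005
[0.50942585 0.39176365 0.2571204 ] [ 4.82091516e-01  5.26461818e-01  1.35612767e+00 -2.60431656e-04
  1.25991016e+00  1.32750478e+00] [320.10952949 187.13914612]
```

View pics/w4.png

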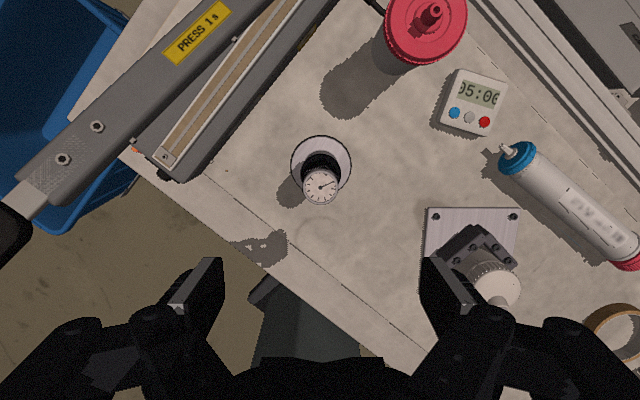

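The wrist view shows the dial centred at (321,186), within 1 mm of my estimate, with free space around the stand. I'll zoom in to get the hex orientation.

```bash
python3 - <<'E'
from h import *
import pickle
s=pickle.load(open("w4.pkl","rb")); c=s["frame"][125:215,280:365].astype(float)
c=255*(c/255)**.45
save("c4.png",c.clip(0,255).astype(np.uint8),6.5)
E
```

```text
(no output)
```

View pics/c4.png

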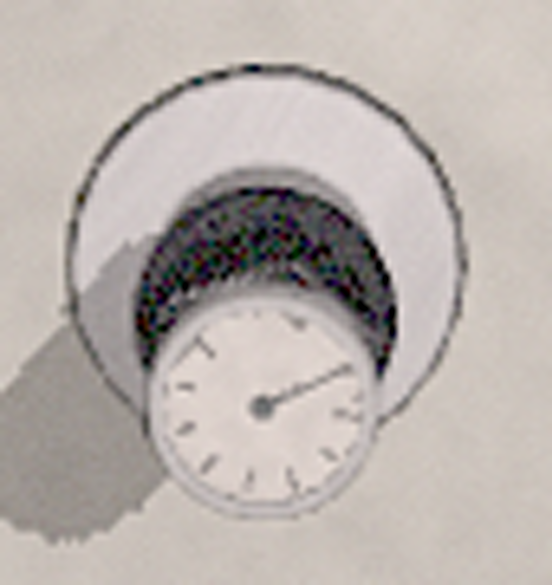

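```bash
python3 -m jog '[[[0,2,3.5],0],[[0,4,7],0],[[0,6,10.5],0],[[0,8,14],0],[[0,10,16],0],[[0,10,16],0],[[0,10,16],0],[[0,10,16],0]]'
python3 - <<'E'
from h import *
import pickle
s=eyes.snapshot("wrist"); pickle.dump(s,open("w5.pkl","wb"))
p=proj(s,(.509,.393,.08)).astype(int); print(p,manip.sense()["tcp_pos"])
q=np.clip(p,[45,45],[594,354]); c=s["frame"][q[1]-45:q[1]+45,q[0]-45:q[0]+45].astype(float)
c=cv2.bilateralFilter(c.astype(np.float32),5,12,2); c=(c*4).clip(0,255).astype(np.uint8)
save("c5.png",c,6.5); print(q-45)
for z in (.058,.066,.074,.082,.09,.098): print(z,proj(s,(.509,.393,z)).round(1))
E
```

```text
t: 10.33
tcp_pos: [0.6156, 0.2729, 0.1581]
tool_rot: [-0.251, 0.661, -0.661, 0.251]
force: [0.0, -0.6, -0.1]
finger_gap: 0.996
[ 91 212] [0.61560502 0.27373292 0.15861284]
[ 46 167]
0.058 [110.3 203. ]
0.066 [103.7 206.1]
0.074 [ 96.7 209.5]
0.082 [ 89.1 213. ]
0.09 [ 81.1 216.8]
0.098 [ 72.5 220.8]
```

View pics/c5.png

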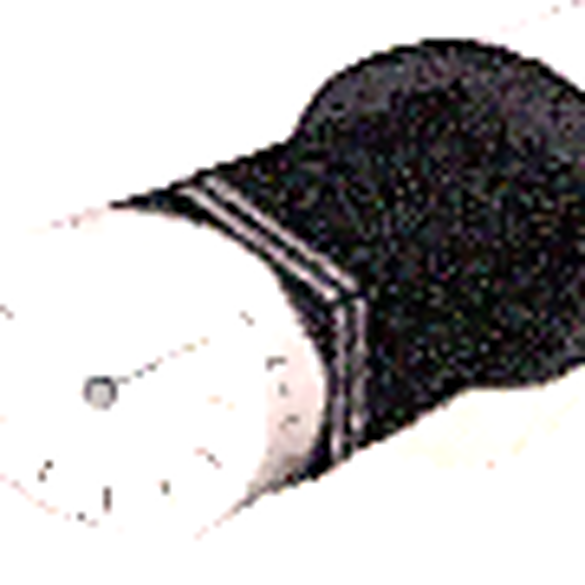

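The hex corners show as grooves, at (210,182), (360,292) and (360,452) in the crop. Now the flat directions.

```bash
python3 - <<'E'
from h import *
import pickle
s=pickle.load(open("w5.pkl","rb"))
for z,L in((.093,((210,182),(360,292),(360,452))),(.096,((188,187),(340,300),(338,460)))):
    P=[onz(s,46+(x+.5)/6.5-.5,167+(y+.5)/6.5-.5,z) for x,y in L]
    for a,b in((0,1),(1,2)):
        d=P[b]-P[a]; print(np.linalg.norm(d),"edge dir",np.degrees(np.arctan2(d[1],d[0]))%60)
    print([np.linalg.norm(p[:2]-[.509,.393]).round(4) for p in P])
w=pickle.load(open("w4.pkl","rb")); print("dial",onz(w,320.6,186.6,.110))
E
```

```text
0.017177020753174288 edge dir 29.4627945192602
0.017686772046542357 edge dir 30.92091397756917
[np.float64(0.0166), np.float64(0.0167), np.float64(0.018)]
0.017234180920923322 edge dir 28.900264078547906
0.01751672708351331 edge dir 30.121868114552456
[np.float64(0.0169), np.float64(0.0167), np.float64(0.0176)]
dial [0.50966464 0.39300134 0.11      ]
```

```bash
python3 -m jog '[[[0,0,-4],0.05],[[0,0,-8],0.1],[[0,0,-12],0.15],[[0,0,-15.97],0.202],[[0,0,-15.97],0.202],[[0,0,-15.97],0.202],[[0,3,-15.97],0.202],[[0,6,-15.97],0.202],[[0,8.5,-15.97],0.202],[[0,10.2,-15.97],0.202],[[0,10.2,-15.97],0.202],[[0,10.2,-15.97],0.202],[[0,10.2,-15.97],0.202]]'
python3 -m jog '[[[0,0,0],0],[[0,0,0],0],[[0,0,0],0],[[0,0,0],0],[[0,0,0],0],[[0,0,0],0],[[0,0,0],0],[[0,0,0],0],[[0,0,0],0],[[0,0,0],0]]' 0 25
```

```text
t: 11.47
tcp_pos: [0.5111, 0.3931, 0.057]
tool_rot: [-0.182, 0.683, -0.683, 0.185]
force: [-0.2, -0.1, 0.0]
finger_gap: 1.001
t: 12.3
tcp_pos: [0.5098, 0.393, 0.0561]
tool_rot: [-0.183, 0.683, -0.683, 0.184]
force: [-1.2, -0.5, 6.0]
finger_gap: 0.374
```

```bash
python3 -m jog '[[[0,-0.7,0],0],[[0,-1.4,0],0],[[0,-2.1,0],0],[[0,-2.8,0],0],[[0,-3,0],0],[[0,-3,0],0],[[0,-3,0],0]]'
python3 -m jog '[[[0.3,0,0],0],[[0.6,0,0],0],[[0.9,0,0],0],[[1.2,0.05,0],0],[[1.2,0.05,0],0],[[1.2,0.05,0],0]]'
```

```text
t: 12.88
tcp_pos: [0.5095, 0.3926, 0.0855]
tool_rot: [0.183, -0.683, 0.683, -0.183]
force: [0.2, -0.1, -3.0]
finger_gap: 0.37
t: 13.38
tcp_pos: [0.5002, 0.3874, 0.0856]
tool_rot: [-0.182, 0.683, -0.683, 0.184]
force: [3.5, 2.9, 1.5]
finger_gap: 0.374
```

```bash
python3 -m jog '[[[0.3,0.05,0],0],[[0.6,0.1,0],0],[[0.9,0.15,0],0],[[1.2,0.2,0],0],[[1.45,0.2,0],0],[[1.45,0.2,0],0],[[1.45,0.2,0],0]]'
python3 - <<'E'
from h import *
import pickle
from scipy.spatial.transform import Rotation as Ro
s=eyes.snapshot("wrist"); pickle.dump(s,open("w6.pkl","wb"))
m=manip.sense(); M=Ro.from_quat(m["tool_rot"]).as_matrix(); T=np.array(m["tcp_pos"]); print(T,m["force"])
piv=T+[0,0,.019]
for a in(0,10,20,25):  # dial top centre, 36 mm above pivot
    t=np.radians(a); d=piv+.036*(np.cos(t)*np.array([0,0,1])+np.sin(t)*M[:,0]); print(a,proj(s,d).round(1))
save("w6.png",s["frame"][100:400,160:480],2)
E
```

```text
t: 13.97
tcp_pos: [0.4871, 0.3799, 0.0835]
tool_rot: [-0.183, 0.683, -0.683, 0.184]
force: [3.0, 2.8, 3.0]
finger_gap: 0.369
[0.48711525 0.37985808 0.08338185] [3.52105012 3.48382452 2.64438445]
0 [321.5 344.6]
10 [321.5 359.7]
20 [321.5 371.2]
25 [321.5 375.4]
```

View pics/w6.png

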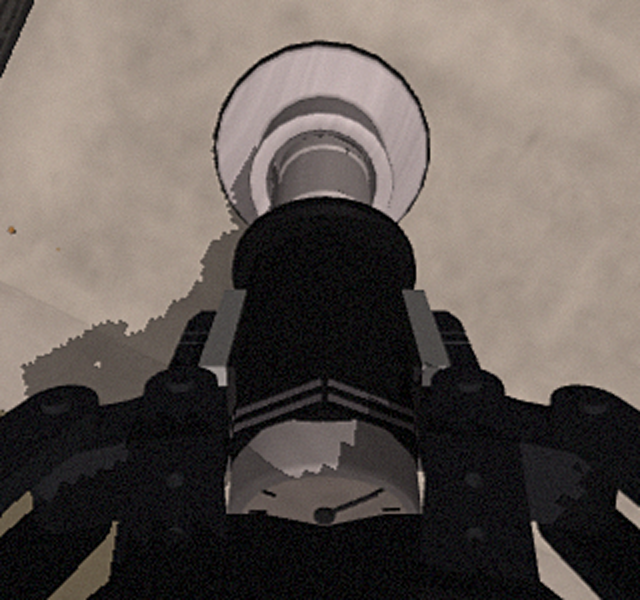

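The view shows the gauge tilted in the jaws. The dial centre is at image (322,357.5) and the collar's lower edge at row ~198.5. Now solve for the tilt.

```bash
cat > tilt.py <<'E'
from h import *
from scipy.optimize import least_squares
from scipy.spatial.transform import Rotation as Ro
def gp(T,M,th,dl,zg,r,eps=0):
    # point at gauge z zg, offset r along gauge's 'e' normal
    e,u=M[:,0],-M[:,1]; a=zg-71.1-dl
    return np.array(T)+1e-3*((eps+a*np.sin(th)+r*np.cos(th))*e+(18.7+dl+a*np.cos(th)-r*np.sin(th))*u)
def fit(s,T,M,rd,rc,eps=0):
    f=lambda p:[proj(s,gp(T,M,p[0],p[1],106,0,eps))[1]-rd,proj(s,gp(T,M,p[0],p[1],42,-22,eps))[1]-rc]
    return least_squares(f,[.4,3])
E
python3 - <<'E'
from tilt import *
import pickle
s=pickle.load(open("w6.pkl","rb")); m=manip.sense(); M=Ro.from_quat(m["tool_rot"]).as_matrix(); T=m["tcp_pos"]
for eps in(-1.5,0,1.5):
    r=fit(s,T,M,357.5,198.5,eps); th,dl=r.x; print(eps,np.degrees(th),dl,r.cost)
    print(" groove corner", [proj(s,gp(T,M,th,dl,z,-18.5,eps))[1].round(1) for z in(92,94,96)],"coupler top edge row",proj(s,gp(T,M,th,dl,30,-13,eps))[1],"mouth",gp(T,M,th,dl,0,0,eps),"bottom corner",gp(T,M,th,dl,0,13,eps))
E
```

```text
-1.5 15.356711039449843 2.3749196518413527 1.7468123910494943e-20
 groove corner [np.float64(285.3), np.float64(289.8), np.float64(294.4)] coupler top edge row 201.4087246480888 mouth [0.5053089  0.39039913 0.03363412] bottom corner [0.49446362 0.38412154 0.03017411]
0 15.170448760516177 8.541904566329462 1.2924697071141057e-25
 groove corner [np.float64(285.0), np.float64(289.5), np.float64(294.2)] coupler top edge row 201.50779506161555 mouth [0.50520784 0.39034059 0.03378599] bottom corner [0.49435288 0.3840574  0.03036673]
1.5 14.990049348027203 14.842770510383298 4.952695450047236e-22
 groove corner [np.float64(284.8), np.float64(289.3), np.float64(293.9)] coupler top edge row 201.60389385658453 mouth [0.5051104  0.39028416 0.03393501] bottom corner [0.49424618 0.3839956  0.03055525]
```

```bash
python3 - <<'E'
from tilt import *
import pickle
s=pickle.load(open("w6.pkl","rb")); m=manip.sense(); M=Ro.from_quat(m["tool_rot"]).as_matrix(); T=np.array(m["tcp_pos"])
c=np.array([.5095,.393,.046]); e=M[:,0]; z=M[:,2]
print("ring far edge",proj(s,c-.0205*e),"bore far",proj(s,c-.015*e),"sides",proj(s,c-.0205*z),proj(s,c+.0205*z),"foot far edge",proj(s,[*(c-.0375*e)[:2],.006]))
R,t,f,cx,cy=cam(s); print("cam in tool",(M.T@(-R.T@t-T)).round(4))
g=s["frame"][:,:,:].mean(2); print("col322 rows150-205",g[150:206,320:325].mean(1).round().astype(int))
print("row 212..",[ (r,np.where(g[r,250:400]<25)[0][[0,-1]]+250) for r in(206,212,218,224,230,236,242)])
k=(g[340:362,270:372]); print(k[:, 50:56].mean(1).round())
E
```

```text
ring far edge [321.0390094  154.02602609] bore far [321.04264722 164.08785532] sides [284.38217667 190.68015604] [357.70785758 190.66309108] foot far edge [321.05167543 118.60905141]
cam in tool [-7.260e-02 -1.421e-01 -1.000e-04]
col322 rows150-205 [ 87  89  88  88  88  82 116 187 188 181 177 170 164 160 145  76  88  79
  94 106 105 108 140 166 131 101 108 105 107 107 108 109 110 109 109 108
 110 109 110 108 109 109 107 107 111 141 175 164  50   1  12  11  21  24
  25  28]
row 212.. [(206, array([294, 350])), (212, array([286, 358])), (218, array([281, 362])), (224, array([278, 365])), (230, array([277, 366])), (236, array([277, 367])), (242, array([277, 366]))]
[87. 91. 89. 92. 93. 91. 90. 87. 86. 88. 86. 89. 92. 76.  8. 21. 24. 28.
 26. 29. 27. 39.]
```

```bash
python3 -m jog '[[[0.25,0,0],0],[[0.45,0,0],0],[[0.45,0,0],0],[[0.45,0,0],0]]'
python3 - <<'E'
from tilt import *
import pickle
s=eyes.snapshot("wrist"); pickle.dump(s,open("w7.pkl","wb")); m=manip.sense(); M=Ro.from_quat(m["tool_rot"]).as_matrix(); T=np.array(m["tcp_pos"])
print(T,m["force"])
g=s["frame"].mean(2); print("rows150-205",g[150:215,320:325].mean(1).round().astype(int))
print("dial rows",g[330:372,320:325].mean(1).round().astype(int)); print("groove",g[270:310,320:325].mean(1).round().astype(int))
o=pickle.load(open("w6.pkl","rb"))["frame"].mean(2); print("old groove",o[270:310,320:325].mean(1).round().astype(int))
for th in(10,15,20,25):
  for dl in(0,3,6):
    t=np.radians(th); print(th,dl,"collar48,42:",[proj(s,gp(T,M,t,dl,z,-22))[1].round(1) for z in(48,42)],"dial",proj(s,gp(T,M,t,dl,106,0))[1].round(1),"couptop,bottom",[proj(s,gp(T,M,t,dl,z,-13))[1].round(1) for z in(30,0)])
E
```

```text
t: 14.35
tcp_pos: [0.4827, 0.3773, 0.0826]
tool_rot: [-0.184, 0.683, -0.683, 0.183]
force: [3.1, 3.3, -0.1]
finger_gap: 0.371
[0.48267211 0.37724928 0.08260712] [3.02708759 2.86551023 0.27462666]
rows150-205 [182 176 169 163 158 131  77  87  91 111 110 111 112 121 162 171 129 108
 113 113 112 115 114 116 117 116 114 117 116 115 116 116 117 117 115 117
 116 116 115 136 177 173 174 171 126  20   5  10  15  21  28  28  30  30
  24  11  19  19  12   9  14   8  14  13  14]
dial rows [111 109  82  54  59  60  58  59  65  71  78  77  72  72  80  89  91  92
  92  89  88  85  85  87  90  90  39  12  17  26  32  33  21   9  16   5
   8   8   4   7   7  14]
groove [10 15 13 15 18 11  9 15 11 11 13 18 14 11 16 15 12 10 15 12 12 15 13 18
 28 31 29 21 11 12  9 16 29 30 25 22 12  6 13 15]
old groove [13 10 11 15  9 16 14 14  5 10 15 16 11 13 10 16 14 12 14 14 30 32 33 14
  9 15 15 31 30 29 25 10 10 14  5 20 16 19 11 12]
10 0 collar48,42: [np.float64(211.9), np.float64(205.9)] dial 356.4 couptop,bottom [np.float64(210.8), np.float64(187.0)]
10 3 collar48,42: [np.float64(210.9), np.float64(204.8)] di
[... 582 characters left out ...]
09.0), np.float64(200.9)] dial 367.5 couptop,bottom [np.float64(201.1), np.float64(169.8)]
20 3 collar48,42: [np.float64(206.9), np.float64(198.8)] dial 365.4 couptop,bottom [np.float64(199.2), np.float64(168.1)]
20 6 collar48,42: [np.float64(204.8), np.float64(196.7)] dial 363.2 couptop,bottom [np.float64(197.3), np.float64(166.3)]
25 0 collar48,42: [np.float64(208.3), np.float64(199.1)] dial 371.6 couptop,bottom [np.float64(196.9), np.float64(161.6)]
25 3 collar48,42: [np.float64(205.7), np.float64(196.5)] dial 369.2 couptop,bottom [np.float64(194.5), np.float64(159.4)]
25 6 collar48,42: [np.float64(203.0), np.float64(193.9)] dial 366.8 couptop,bottom [np.float64(192.1), np.float64(157.1)]
```

```bash
python3 -m jog '[[[0,0,0],0],[[0,0,0],0],[[0,0,0],0],[[0,-2,0],0],[[0,-4,0],0],[[0,-6,0],0],[[0,-9,0],0],[[0,-12,0],0],[[0,-12,0],0],[[0,-12,0],0]]' 0 70
python3 - <<'E'
from tilt import *
import pickle
L=lambda n:pickle.load(open(n+"3.pkl","rb"))
w,a,b=L("wrist"),L("scene"),L("side")
print("ball wrist",onz(w,322,134,.1092),"tri",tri(a,(304.3,194.5),b,(302.1,189)),tri(w,(322,134),b,(302.1,189)))
s=eyes.snapshot("side"); pickle.dump(s,open("side8.pkl","wb")); m=manip.sense(); M=Ro.from_quat(m["tool_rot"]).as_matrix(); T=np.array(m["tcp_pos"])
print(T,m["force"],M[:,0])
sc=eyes.snapshot("scene"); pickle.dump(sc,open("scene8.pkl","wb"))
for q in(s,sc): print([proj(q,gp(T,M,.42,3,z,0)).round(1) for z in(0,30,45)])
g=s["frame"].mean(2); p=proj(s,gp(T,M,.42,3,10,0)).astype(int); 
for r in range(p[1]-18,p[1]+14,2): print(r,p[0]-16,g[r,p[0]-16:p[0]+17].astype(int))
E
```

```text
t: 15.23
tcp_pos: [0.4811, 0.376, 0.203]
tool_rot: [0.185, -0.682, 0.683, -0.182]
force: [0.1, 0.3, -3.2]
finger_gap: 0.368
ball wrist [0.52548086 0.15208343 0.1092    ] tri (array([0.52269129, 0.14892784, 0.10935874]), np.float64(0.0011307706653526164)) (array([0.52513709, 0.15213733, 0.1077965 ]), np.float64(0.000574442681920969))
[0.48021005 0.37557289 0.20136023] [-1.55996551 -0.57562091 -3.26571443] [-0.86535114 -0.50111898  0.00686869]
[array([253. , 141.1]), array([249.5, 132.8]), array([247.6, 128.6])]
[array([216. , 142.5]), array([211.9, 134.8]), array([209.8, 130.8])]
120 235 [76 66 20 13 14 17 16 13 13 10 13 44 76 88 60 28 21 23 25 23 64 77 73 87
 96 94 96 96 95 96 96 95 94]
122 235 [ 76  70  20  14  15  12  15  15  14  15  13  39  76  86  66  38  28  22
  24  29  72 111 132 143 146 143 127 116 111 106 102  99  95]
124 235 [ 71  70  32  18  17  12  15  14  13  15  15  30  69  87  65  34  26  25
  28  31  54  73  80  79  79  78  88 102 120 136 146 145 140]
126 235 [66 69 42 17 24 20 15 15 14 13 15 13 66 88 71 45 28 28 38 38 30 53 74 72
 74 73 75 77 75 78 79 81 80]
128 235 
[... 941 characters left out ...]
03 108  99  94  95  93  93  95  95  94  93  94  93]
142 235 [40 44 42 41 43 43 44 42 42 43 41 43 43 43 68 92 96 95 94 85 82 88 93 95
 94 94 95 93 95 93 94 95 96]
144 235 [42 40 41 44 42 42 44 45 43 42 41 42 43 42 44 42 43 43 43 37 57 86 93 93
 94 94 95 94 96 96 96 95 96]
146 235 [ 42  40  40  43  42  44  42  44  45  44  42  43  44  42  43  43  43  43
  43  36  69  94  96  98  97  96 100 102 105 108 119 131 136]
148 235 [ 40  42  41  44  44  42  43  43  42  43  43  40  43  43  42  45  44  52
  66  76  93 118 130 133 147 155 157 157 161 161 161 163 166]
150 235 [ 40  41  43  45  43  42  44  43  50  61  70  83 100 108 120 144 156 156
 157 158 165 173 177 182 185 170 163 170 159 170 175 171 199]
```

```bash
python3 -m jog '[[[1.5,0,3],-0.04],[[3,0,6],-0.08],[[4.5,0.5,9],-0.12],[[6,1,12],-0.16],[[8,1.5,16],-0.202],[[9.5,2,19],-0.202],[[11.4,2.3,22.5],-0.202],[[11.4,2.3,22.5],-0.202],[[11.4,2.3,22.5],-0.202],[[11.4,2.3,22.5],-0.202],[[11.4,2.3,22.5],-0.202]]'
python3 - <<'E'
from tilt import *
import pickle
m=manip.sense(); T0=np.array([.4802,.3756,.2014]); s=pickle.load(open("side8.pkl","rb")); M0=np.c_[[-.8654,-.5011,0],[0,0,-1],[.5011,-.8654,0]]
for th in(15,20,25,30):
    P=[proj(s,gp(T0,M0,np.radians(th),3,z,0)) for z in(0,25)]; d=P[0]-P[1]; print(th,"slope",d[0]/d[1])
w=eyes.snapshot("wrist"); b=eyes.snapshot("side"); m=manip.sense(); M=Ro.from_quat(m["tool_rot"]).as_matrix(); T=np.array(m["tcp_pos"]); print(T,m["force"],"yaw",np.degrees(np.arctan2(-M[1,0],-M[0,0])))
pickle.dump((w,b,T,M),open("p9.pkl","wb"))
for q in(w,b): print("ball",proj(q,(.5254,.1521,.1092)),"mouth",proj(q,gp(T,M,.4363,3,0,0)))
p=proj(b,(.515,.142,.14)).astype(int); print(p-[40,50])
save("c9.png",np.hstack([cv2.resize(w["frame"][20:320,220:420],(400,600)),cv2.resize(b["frame"][p[1]-50:p[1]+50,p[0]-40:p[0]+26],(396,600),interpolation=cv2.INTER_CUBIC)]))
E
```

```text
t: 16.25
tcp_pos: [0.4957, 0.1262, 0.1789]
tool_rot: [-0.253, 0.661, -0.66, 0.251]
force: [0.3, -0.1, -2.3]
finger_gap: 0.366
15 slope 0.2886170135009923
20 slope 0.3668317019909288
25 slope 0.45589383373122966
30 slope 0.5599264199323976
[0.49619454 0.1265998  0.17938714] [-0.05281709 -0.01382669 -1.61733519] yaw 41.764286233700474
ball [321.89591983 157.31751431] mouth [321.08827597 177.07639637]
ball [302.30864375 188.44980842] mouth [300.71913272 180.3568425 ]
[260 129]
```

View pics/c9.png

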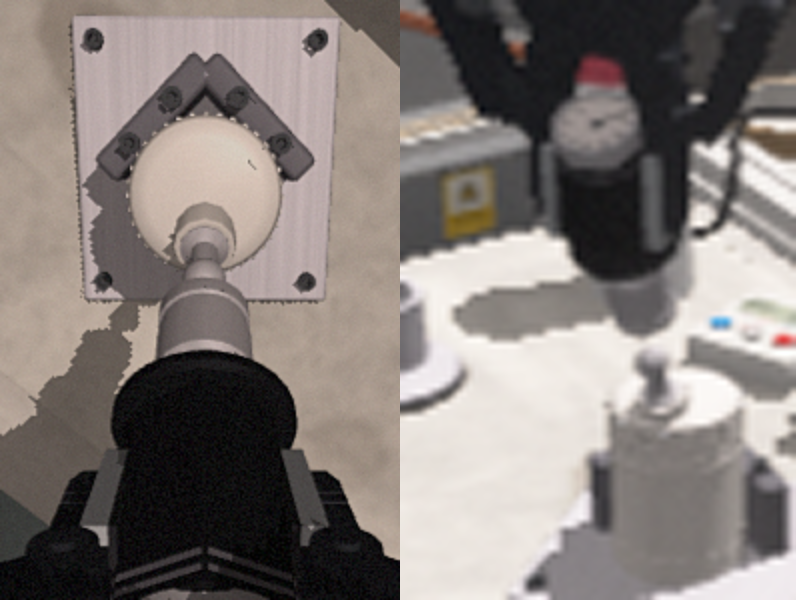

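Wrist view: the coupler axis (column 204) and the nipple (column 206) line up laterally. The side view shows the coupler tip at crop (643,322) just above the ball at (652,362). I'll compare the gauge and nipple slopes numerically.

```bash
python3 - <<'E'
from tilt import *
import pickle
w,b,T,M=pickle.load(open("p9.pkl","rb"))
n=-M[:,0]; 
for th in(20,25,30):
    t=np.radians(th); P=[proj(b,gp(T,M,t,3,z,0)) for z in(0,20,45)]; print(th,"gauge slope",(P[0]-P[1])[0]/(P[0]-P[1])[1],"crop px mouth,collar",[((p-[260,129])*6+[400,0]).round() for p in P], "wrist couptop/bottom -e rows",[proj(w,gp(T,M,t,3,z,-13))[1].round(1) for z in(0,30)],"collar",proj(w,gp(T,M,t,3,42,-22))[1].round(1))
ball=np.array([.5254,.1521,.1092]); a=-.4226*n+[0,0,.9063]; root=ball-.019*a
print("nipple root,ball crop",[((proj(b,p)-[260,129])*6+[400,0]).round() for p in(root,ball)])
g=b["frame"].mean(2)
for r in range(172,186): print(r,290,g[r,290:312].astype(int))
gw=w["frame"].mean(2); print("wrist col322 rows 140-206",gw[140:206,320:325].mean(1).astype(int))
E
```

```text
20 gauge slope 0.20782842413152672 crop px mouth,collar [array([639., 320.]), array([632., 284.]), array([622., 236.])] wrist couptop/bottom -e rows [np.float64(167.0), np.float64(198.2)] collar 197.7
25 gauge slope 0.2663229054703919 crop px mouth,collar [array([644., 308.]), array([635., 275.]), array([624., 231.])] wrist couptop/bottom -e rows [np.float64(158.2), np.float64(193.4)] collar 195.4
30 gauge slope 0.3371204284911056 crop px mouth,collar [array([649., 295.]), array([639., 265.]), array([626., 226.])] wrist couptop/bottom -e rows [np.float64(149.7), np.float64(189.0)] collar 193.7
nipple root,ball crop [array([662., 386.]), array([654., 357.])]
172 290 [ 28  30  26  26  25  25  28  28  28  27  31  31  33  37  75 120 145 153
 178 218 231 231]
173 290 [ 65  33  26  26  26  28  30  29  31  27  30  37  36  71 124 143 145 153
 178 217 230 232]
174 290 [141  70  38  29  25  27  30  30  37  37  41  64  76 102 133 139 144 151
 177 217 230 231]
175 290 [125 114  85  58  48  46  50  55  61  76  87 100 101 104 124 138 144 152
 168 212 231 230]
176 290 [124 123 122 114 105  98 105 1
[... 546 characters left out ...]
 229 229]
182 290 [153 153 153 152 201 190 104  96  94  96  95  93 105 116 115 180 229 236
 234 233 234 216]
183 290 [233 232 233 233 233 214 150 106 101 102 101  98 104 114 159 221 238 237
 237 240 243 219]
184 290 [234 236 235 236 235 233 215 160 126 114 108 122 161 203 229 238 237 234
 232 234 238 242]
185 290 [234 235 237 237 237 235 233 231 223 197 180 214 234 235 236 236 236 213
 151 153 191 223]
wrist col322 rows 140-206 [166 109 113 114 114 114 113 116 114  90 117 130 139 144 150 154 161 170
 151 100 107 113 110 107 146 174 148 105 111 113 114 111 116 116 117 116
 115 114 116 116 116 115 115 116 116 116 114 115 111 126 178 172 172 173
 135  22   6   8  16  20  28  27  31  29  17  16]
```

```bash
cat > rel.py <<'E'
from tilt import *
m=manip.sense(); T=np.array(m["tcp_pos"]); n=np.array([.746,.666,0]); n/=np.linalg.norm(n); l=np.array([n[1],-n[0],0])
a=-.4226*n+np.array([0,0,.9063]); p=np.cross(l,a); p=p if p@n>0 else -p
ball=np.array([.5254,.1521,.1092]); root=ball-.019*a
D=(T-(root+.0741*a-np.array([0,0,.0217])))*1e3
F=np.array(m["force"]); print("t %.2f d %.1f  perp(n-side) %.1f  lateral(tool z) %.1f mm | F along a %.1f perp %.1f lat %.1f"%(m["t"],D@a,D@p,D@l,F@a,F@p,F@l),T.round(4),"gap",round(m["finger_gap"],3))
E
python3 -m jog '[[[0,0,0],0],[[0,0,0],0],[[0,0,0],0],[[0,0,0],0]]'; python3 rel.py
```

```text
t: 16.68
tcp_pos: [0.4968, 0.1258, 0.1799]
tool_rot: [0.252, -0.661, 0.661, -0.252]
force: [0.2, -0.3, -3.2]
finger_gap: 0.366
t 16.68 d 45.1  perp(n-side) 3.8  lateral(tool z) 0.6 mm | F along a -2.9 perp -1.4 lat 0.3 [0.4968 0.1258 0.1799] gap 0.366
```

```bash
python3 -m jog '[[[0.34,0.16,-0.06],0],[[0.34,0.16,-0.06],0],[[0.1,0.7,-0.06],0],[[-0.15,1.2,-0.06],0],[[-0.37,1.7,-0.06],0],[[-0.37,1.7,-0.06],0],[[-0.37,1.7,-0.06],0],[[-0.37,1.7,-0.06],0]]'; python3 rel.py
python3 -m jog '[[[-0.13,0.27,0],0],[[-0.25,0.54,0],0],[[-0.38,0.82,0],0],[[-0.42,0.91,0],0],[[-0.42,0.91,0],0]]'; python3 rel.py
```

```text
t: 17.35
tcp_pos: [0.4991, 0.1283, 0.1626]
tool_rot: [-0.252, 0.661, -0.661, 0.251]
force: [0.3, 0.9, -2.0]
finger_gap: 0.367
t 17.35 d 27.9  perp(n-side) -0.4  lateral(tool z) 0.3 mm | F along a -2.1 perp -0.1 lat -0.5 [0.4991 0.1283 0.1626] gap 0.367
t: 17.77
tcp_pos: [0.5022, 0.1311, 0.1533]
tool_rot: [-0.252, 0.661, -0.661, 0.251]
force: [1.0, 0.4, -2.2]
finger_gap: 0.363
t 17.77 d 17.8  perp(n-side) -0.5  lateral(tool z) 0.2 mm | F along a -2.4 perp 0.0 lat 0.3 [0.5022 0.1311 0.1533] gap 0.363
```

```bash
python3 -m jog '[[[-0.1,0.2,0],0],[[-0.17,0.36,0],0],[[-0.17,0.36,0],0]]' >/dev/null; python3 rel.py
python3 -m jog '[[[-0.1,0.2,0],0],[[-0.17,0.36,0],0],[[-0.17,0.36,0],0]]'>/dev/null; python3 rel.py
```

```text
t 18.02 d 14.1  perp(n-side) -0.9  lateral(tool z) -0.0 mm | F along a -1.5 perp -1.3 lat -1.0 [0.503  0.1321 0.1499] gap 0.364
t 18.27 d 9.6  perp(n-side) -0.3  lateral(tool z) 0.3 mm | F along a -4.1 perp -1.6 lat -0.3 [0.505  0.1335 0.146 ] gap 0.363
```

```bash
python3 -m jog '[[[-0.1,0.2,0],0],[[-0.17,0.36,0],0],[[-0.17,0.36,0],0]]'>/dev/null; python3 rel.py
```

```text
t 18.52 d 5.4  perp(n-side) -0.3  lateral(tool z) 0.3 mm | F along a -4.8 perp -1.9 lat 0.3 [0.5063 0.1347 0.1422] gap 0.364
```

```bash
python3 -m jog '[[[-0.1,0.2,0],0],[[-0.17,0.36,0],0],[[-0.17,0.36,0],0]]'>/dev/null; python3 rel.py;  python3 -m jog '[[[-0.08,0.18,0],0],[[-0.08,0.18,0],0],[[-0.08,0.18,0],0]]'>/dev/null; python3 rel.py
```

```text
t 18.77 d 3.0  perp(n-side) -0.8  lateral(tool z) 0.3 mm | F along a 8.8 perp -2.0 lat -0.4 [0.5067 0.135  0.1399] gap 0.37
t 19.02 d 1.6  perp(n-side) -0.7  lateral(tool z) 0.4 mm | F along a 9.7 perp -1.2 lat -0.1 [0.5073 0.1354 0.1386] gap 0.367
```

```bash
for i in 1; do python3 -m jog '[[[-0.08,0.18,0],0],[[-0.08,0.18,0],0],[[-0.08,0.18,0],0],[[-0.08,0.18,0],0]]'>/dev/null; python3 rel.py; python3 rel.py; done; python3 -m jog '[[[-0.08,0.18,0],0],[[-0.08,0.18,0],0],[[-0.08,0.18,0],0],[[-0.08,0.18,0],0]]'>/dev/null; python3 rel.py
```

```text
t 19.35 d -0.2  perp(n-side) -0.7  lateral(tool z) 0.4 mm | F along a 11.0 perp -3.7 lat -0.9 [0.5078 0.1359 0.137 ] gap 0.37
t 19.35 d -0.2  perp(n-side) -0.7  lateral(tool z) 0.4 mm | F along a 11.0 perp -3.7 lat -0.9 [0.5078 0.1359 0.137 ] gap 0.37
t 19.68 d -2.0  perp(n-side) -0.8  lateral(tool z) 0.4 mm | F along a 12.3 perp -1.7 lat -0.7 [0.5084 0.1364 0.1353] gap 0.364
```

```bash
python3 -m jog '[[[-0.04,0.09,0],0],[[-0.04,0.09,0],0],[[-0.04,0.09,0],0],[[-0.04,0.09,0],0]]'>/dev/null; python3 rel.py; python3 -m jog '[[[-0.04,0.09,0],0],[[-0.04,0.09,0],0],[[-0.04,0.09,0],0],[[-0.04,0.09,0],0]]'>/dev/null; python3 rel.py
```

```text
t 20.02 d -2.9  perp(n-side) -0.8  lateral(tool z) 0.4 mm | F along a 12.1 perp -1.4 lat -0.3 [0.5087 0.1366 0.1344] gap 0.365
t 20.35 d -3.8  perp(n-side) -0.9  lateral(tool z) 0.4 mm | F along a 12.9 perp -0.8 lat -0.0 [0.5089 0.1368 0.1336] gap 0.366
```

```bash
python3 -m jog '[[[0,0,0],0],[[0,0,0],0],[[0,0,0],0],[[0,0,0],0],[[0,0,0],0],[[0,0,0],0],[[0,0,0],0],[[0,0,0],0],[[0,0,0],0],[[0,0,0],0],[[0,0,0],0],[[0,0,0],0],[[0,0,0],0],[[0,0,0],0],[[0,0,0],0],[[0,0,0],0],[[0,0,0],0],[[0,0,0],0],[[0,0,0],0],[[0,0,0],0]]'>/dev/null; python3 rel.py; python3 - <<'E'
from tilt import *
import pickle
m=manip.sense(); M=Ro.from_quat(m["tool_rot"]).as_matrix(); T=np.array(m["tcp_pos"])
for n in("side","scene"):
    o=pickle.load(open(n+"3.pkl","rb"))["frame"]; s=eyes.snapshot(n); f=s["frame"]
    for nm,pt in(("can",(.5438,.169,.045)),("nest edge",(.50,.135,.008))):
        p=proj(s,pt).astype(int); k=(13,11) if nm=="can" else (9,9)
        t=o[p[1]-k[1]:p[1]+k[1],p[0]-k[0]:p[0]+k[0]]; w=f[p[1]-k[1]-6:p[1]+k[1]+6,p[0]-k[0]-6:p[0]+k[0]+6]
        r=cv2.matchTemplate(w,t,cv2.TM_CCOEFF_NORMED); _,v,_,l=cv2.minMaxLoc(r); print(n,nm,"shift",np.array(l)-6,round(v,3))
w=eyes.snapshot("wrist"); g=w["frame"].mean(2); pickle.dump(w,open("wf.pkl","wb"))
print("rows 120-206",g[120:206,320:325].mean(1).astype(int))
for th in(20,25,30):
    t=np.radians(th)
    for st in(6,9): print(th,st,"mouth edge,coup top, collar",[proj(w,gp(T,M,t,3,z,-r))[1].round(1) for z,r in((st,13),(30+st,13),(42,22))])
E
```

```text
t 22.02 d -3.8  perp(n-side) -0.9  lateral(tool z) 0.4 mm | F along a 12.6 perp -2.3 lat -1.4 [0.5089 0.1368 0.1336] gap 0.363
side can shift [0 0] 0.947
side nest edge shift [1 0] 0.988
scene can shift [0 1] 0.801
scene nest edge shift [1 0] 0.99
rows 120-206 [198 198 198 197 197 195 196 195 194 196 194 194 196 194 194 194 193 192
 192 193 191 191 190 191 190 189 190 189 189 188 186 188 187 188 187 166
 135 134 138 138 140 141 141 142 143 140 108 106 106 110 108 113 143 170
 148 103 111 111 111 112 112 112 113 114 113 113 113 113 115 114 115 113
 114 119 114  36   8  10  14  16  26  26  28  27  22  12]
20 6 mouth edge,coup top, collar [np.float64(173.5), np.float64(206.5), np.float64(198.7)]
20 9 mouth edge,coup top, collar [np.float64(176.4), np.float64(210.4), np.float64(198.7)]
25 6 mouth edge,coup top, collar [np.float64(165.6), np.float64(202.6), np.float64(196.4)]
25 9 mouth edge,coup top, collar [np.float64(168.8), np.float64(206.9), np.float64(196.4)]
30 6 mouth edge,coup top, collar [np.float64(157.9), np.float64(199.2), np.float64(194.7)]
30 9 mouth edge,coup top, collar [np.float64(161.6), np.float64(203.9), np.float64(194.7)]
```

Capsule unmoved (≤1 px). The coupler has retracted about 7 mm relative to the gripper, and the tilt is about 25°. I'll hold a further ~3 s, recheck and hand in.

```bash
H='[[[0,0,0],0],[[0,0,0],0]]'; python3 -m jog '[[[0,0,0],0],[[0,0,0],0],[[0,0,0],0],[[0,0,0],0],[[0,0,0],0],[[0,0,0],0],[[0,0,0],0],[[0,0,0],0],[[0,0,0],0],[[0,0,0],0],[[0,0,0],0],[[0,0,0],0],[[0,0,0],0],[[0,0,0],0],[[0,0,0],0],[[0,0,0],0],[[0,0,0],0],[[0,0,0],0],[[0,0,0],0],[[0,0,0],0]]'>/dev/null; python3 -m jog '[[[0,0,0],0],[[0,0,0],0],[[0,0,0],0],[[0,0,0],0],[[0,0,0],0],[[0,0,0],0],[[0,0,0],0],[[0,0,0],0],[[0,0,0],0],[[0,0,0],0],[[0,0,0],0],[[0,0,0],0],[[0,0,0],0],[[0,0,0],0],[[0,0,0],0],[[0,0,0],0],[[0,0,0],0],[[0,0,0],0],[[0,0,0],0],[[0,0,0],0]]'>/dev/null; python3 rel.py
python3 - <<'E'
from h import *
g=eyes.snapshot("wrist")["frame"].mean(2); print(g[160:200,320:325].mean(1).astype(int))
workorder.sign_off()
E
```

```text
t 25.50 d -3.8  perp(n-side) -0.9  lateral(tool z) 0.4 mm | F along a 12.1 perp -1.8 lat -0.7 [0.5089 0.1368 0.1336] gap 0.366
[139 139 140 142 143 141 109 103 106 109 110 114 143 173 148 103 111 112
 112 111 113 113 113 115 115 112 113 114 113 114 113 115 116 119 113  40
   4  11  11  16]
the job is handed in; nothing more can be done
```

The job is handed in at about 25.5 s. The capsule stands in the V with its nipple out, and the gauge is still gripped and pressed on the nipple. The sign-off reports no verdict.

**What I did:** I set the white capsule in the nest, pushed it against both V faces and released it. Since the tool can only turn about its own axis, I tilted the gauge 25° in the jaws by levering its coupler against the bore of the stand. I then pushed it along the nipple's axis until it snapped home, and on against the spring.

**Last checks:**
- **Push:** about 12 to 13 N along the nipple, steady for more than 5 s.
- **Spring stroke:** the wrist view gives about 7 mm. Force alone suggests about 10 mm, and travel 7 to 8 mm. All are above the required 5 mm.
- **Gauge tilt:** the wrist view gives about 25.5° and the arm's position about 26°, so within about 1° of the nipple. While the gauge was still in the stand, one fit from the dial's position disagreed and gave only 15°. I set it aside because the contact geometry, and later the coupler's mouth and collar, all gave about 25°.
- **Capsule:** shifted no more than 1 pixel in the side and scene views between release and pressing. The scene match was weaker (0.80), possibly because the gauge now hides part of it.
- **Timer, canister and tape roll:** I did not measure them at the end, but nothing went near them.

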